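# Open the interlocked valves

## Robot

A 6-joint arm with a two-finger parallel gripper is mounted at the origin on the work surface. World frame = base frame: x ahead of the robot, y to its left, z up, the work surface at z = 0. Lengths are in m, angles in rad, forces in N, time in s.
With the tool pointing down it reaches from about 0.35 to 0.875 m from the base axis. Payload 4.2 kg.
Tool frame: the origin (TCP) lies midway between the tips of the shut fingers; the grasp point (between the pads) lies 19 mm behind it (ctrl.grip_depth is the distance from the TCP to the grasp point, in m); z points along the fingers, y is the line along which they close (so a half turn about z gives the same grasp; the last joint's range is limited). The gripper opens to 87 mm and grips with 3 to 60 N. Pads are 19 mm wide; open, the fingers measure 117 mm over their backs; the gripper's body (75 mm by 190 mm) begins 51 mm behind the grasp point.
Start: joints at [-0.851, 0.385, 0.008, 0, -1.194, -0.259], TCP at [0.278, -0.56, 0.223] pointing down, gripper open.
Joint ranges: [-3.14, 3.14], [-1.21, 2.06], [-1.07, 1.41], [-3.16, 2.05], [-2.99, -0.16], [-3.1, 3.1]. Speed limits (rad/s): [2.79, 2.79, 3.14, 3.14, 3.14, 3.14].

## Interface

Orientations are given as a 3x3 rotation matrix whose columns are the frame's x, y, z axes.
In Python, from station import ctrl, kinematics, imaging gives the robot as it stands. Calls block until the motion is done:
- ctrl.move_pose(position, orientation): joint-space move of the TCP to a pose.
- ctrl.line_to(position, v=0.15, orientation=None, contact_N=None): straight line of the TCP; orientation=None keeps the orientation; v is the mean speed in m/s. With contact_N (N) it stops when the force on the tool has changed by that much, and returns True; else False.
- ctrl.goto_joints(angles): joint-space move.
- ctrl.set_gripper(opening): finger opening in m; the grip force is fixed at half the most; returns when the fingers have stopped.
- ctrl.wait(seconds).
- kinematics.ik(position, orientation): joint angles nearest the present ones, or None.
- imaging.camera(name): name is "side" or "top" or "wrist"; returns (picture, depth): 420x560x3 uint8, blue, green, red; 420x560 float32, m along the optical axis (not along the pixel's ray), 0 where there is no reading.
- imaging.camera_params(name): a dict with "vfov" (degrees; the focal length in pixels is half the picture's height over the tangent of half this angle, whatever the lens; pixels are square), "cx", "cy" (the principal point, pixels), "camera_from_world" (4x4, takes a point from world to camera coordinates); the wrist camera has in their place "hand_eye" (4x4, takes a point from camera to tool coordinates, whose origin is the TCP and whose axes are the flange's). Camera axes: x right, y down, z forward; pixel columns grow to the right and rows downward; lengths in m; the calibration is good to about 2 mm. A picture is of the moment at which its call begins: read the wrist's pose just before it. camera_params takes no time and is no camera call.
A pose or a line that the arm cannot do raises ctrl.Unreachable and nothing moves.
- ctrl.hand_in(): hands the job in; it is judged then, once.
Trained networks look in the newest picture that a camera, given by its name, has taken for a name from the list of things; names that differ only in an ending like _2 or _b are one class to them, and where a whole thing is asked for, a point or a joint stands for the part that bears it (a point fixed in the world has none). Each returns a list of dicts, best first, with "score" (0 to 1); they miss things now and then, are a little off and sometimes report something else, mostly with a low value. They report only what shows in the picture. A call takes as long as a camera call.
- imaging.boxes_of(camera, thing): "xyz" ([x, y, z] in m, in world coordinates, good to about 4 mm: the middle of the surface that is visible of it).
- imaging.trace(camera, thing): "pixels" (420x560 bool, what is visible of it).
- imaging.place_of(camera, thing): "xyz" ([x, y, z] in m, in world coordinates, good to about 4 mm: a listed point, or the origin of a listed thing).
Readings, each from a call of its own:
- ctrl.current_time(): time.
- ctrl.current_q(): joint angles.
- ctrl.current_qd(): joint speeds.
- ctrl.current_effort(): joint torques, N m.
- ctrl.current_tool_pos(): TCP position.
- ctrl.current_tcp_rot(): TCP orientation.
- ctrl.current_ft_force(): force on the tool from outside, world axes, zero at the start.
- ctrl.current_wrist_torque(): the same for the moment, N m.
- ctrl.current_opening(): finger opening in m.
- ctrl.current_grip_force(): force on a finger pad.
Only numpy, scipy, OpenCV 4.12 (cv2) and the standard library are available. Lean on these libraries where they do the work, as an engineer would, in place of code of your own. Each camera call takes 0.05 s, during which the arm holds its last target. There are 200 camera calls.

## Task

Throw all three valve levers on the white console fully to the back, against their stops, and let go. An interlock allows only one order and it is not marked, so feel gently which lever is free: never force a blocked lever, and leave the beaker, bottle, sharps container and filter tray where they stand.

Things in the scene. Friction and masses are not known exactly. Their poses are not given: they have to be found in the camera images.
- console: White valve console fixed to the bench: 150 mm deep (its x), 290 mm wide (its y), 62 mm high, blue strip on the front, pipes reaching 130 mm behind its centre. Origin: centre of its underside. x points from front to back (away from the robot), y left, z up. Three like levers on top at y = +85 (left), 0, -85 mm (right) pivot about an axis along y, 55 mm above the bench at x = 0.
- interlock (a point): Point in the middle of the console's top face, 62 mm above the bench. Hidden below is the interlock: only one not yet thrown lever is free at a time; throwing it fully home frees the next. The order differs from start to start. A blocked lever stops firmly at about 0.10 to 0.17 rad (9 to 16 mm at the knob). More than 25 N from the robot on the console or a lever damages it.
- knob_left (a point): Centre of the blue ball knob (28 mm across) of the left lever, seen from the robot; steel rod 10 mm thick, knob centre 95 mm from the pivot. Off: 138 mm above the bench, 46 mm to the front of the pivot; upright: 150 mm high; thrown: 138 mm high, 46 mm behind the pivot. Push it with closed fingers or pinch it.
- lever_left (a joint): Angle of the left lever: 0 rad = off, leaning 0.5 rad to the console's front; grows as the knob goes to the back (console +x); 1.0 rad = home against its end stop. Starts at 0 to 0.04. Stays where it is left. When free it moves against a drag of 1 to 8 N when the knob is pushed level, most at the start.
- knob_middle (a point): Centre of the blue ball knob (28 mm across) of the middle lever, seen from the robot; steel rod 10 mm thick, knob centre 95 mm from the pivot. Off: 138 mm above the bench, 46 mm to the front of the pivot; upright: 150 mm high; thrown: 138 mm high, 46 mm behind the pivot. Push it with closed fingers or pinch it.
- lever_middle (a joint): Angle of the middle lever: 0 rad = off, leaning 0.5 rad to the console's front; grows as the knob goes to the back (console +x); 1.0 rad = home against its end stop. Starts at 0 to 0.04. Stays where it is left. When free it moves against a drag of 1 to 8 N when the knob is pushed level, most at the start.
- knob_right (a point): Centre of the blue ball knob (28 mm across) of the right lever, seen from the robot; steel rod 10 mm thick, knob centre 95 mm from the pivot. Off: 138 mm above the bench, 46 mm to the front of the pivot; upright: 150 mm high; thrown: 138 mm high, 46 mm behind the pivot. Push it with closed fingers or pinch it.
- lever_right (a joint): Angle of the right lever: 0 rad = off, leaning 0.5 rad to the console's front; grows as the knob goes to the back (console +x); 1.0 rad = home against its end stop. Starts at 0 to 0.04. Stays where it is left. When free it moves against a drag of 1 to 8 N when the knob is pushed level, most at the start.
- beaker: Clear plastic beaker, 80 mm across, 110 mm high, standing on the bench; origin at the centre of its underside. A bystander.
- sharps: Red sharps container with a pink lid, 110 x 110 mm, 140 mm high; origin at the centre of its underside. A bystander.
- bottle: Amber bottle with a blue cap, 66 mm across, 160 mm high; origin at the centre of its underside. A bystander.
- filter_tray: Translucent tray of blue filters, 130 x 170 mm, 70 mm high; origin at the centre of its underside. A bystander.

How it is judged:
On the way, in this order (a step that is already met when the one before it is completed fails the run):
1. one lever is thrown fully home (value of joint any of lever_left, lever_middle, lever_right above 0.92 rad), for 0.1 s.
2. a second lever is thrown fully home, the first still home ((value of joint each of lever_left, lever_middle above 0.92 rad or value of joint each of lever_left, lever_right above 0.92 rad or value of joint each of lever_middle, lever_right above 0.92 rad)), for 0.1 s.
At the end, for the whole second after the job is handed in: All three levers stand at 0.92 rad or more (within about 8 mm of the end stop at the knob) and at rest (value of joint each of lever_left, lever_middle, lever_right above 0.92 rad and velocity of joint each of lever_left, lever_middle, lever_right below 0.1 rad/s); the robot touches nothing.
It fails at once if the console or a lever is forced: the robot presses on it with more than 25 N (contact force between any of the fingers, the arm and console above 25 N).
It fails at once if a bystander is moved more than 20 mm (distance of any of beaker, sharps, bottle, filter_tray from where it was at the start of the episode above 0.02 m).
It also fails if it takes over 64 s, if anything falls off the work surface, if the arm or the gripper's body presses on something with over 40 N, if the wrist force passes 120 N, or if a joint passes its speed limit or range.

## Working session

There is one attempt and no reset: what is moved stays moved. The work goes in short steps, each a Python script; the robot and the scene stay as the last script left them, time stands still between calls to the robot, and variables do not carry over. Pictures are saved under pics/ and viewed, at most 10 in all, crops included, and the job is handed in when it is done.

```bash
mkdir -p pics; ls; python3 - <<'E'
from station import ctrl, kinematics, imaging
import cv2,numpy as np
ims=[]
for c in ("top","side"):
    im,d=imaging.camera(c); ims.append(im)
    for n in ("console","interlock","knob_left","knob_middle","knob_right","beaker","sharps","bottle","filter_tray"):
        print(c,n,[(np.round(r["xyz"],3).tolist(),round(r["score"],2)) for r in imaging.place_of(c,n)[:3]])
cv2.imwrite("pics/a.png",cv2.resize(np.hstack(ims),(800,300)))
print(ctrl.current_time(),ctrl.current_tcp_rot().round(3).tolist() , ctrl.current_ft_force())
E
```

```text
pics
top console [([0.558, -0.057, -0.0], 0.96)]
top interlock [([0.564, -0.051, 0.06], 0.7), ([0.517, -0.065, 0.141], 0.63)]
top knob_left [([0.495, 0.021, 0.139], 0.52)]
top knob_middle [([0.517, -0.066, 0.137], 0.71)]
top knob_right [([0.542, -0.145, 0.143], 0.45)]
top beaker [([0.69, 0.379, 0.004], 0.73), ([0.421, 0.413, -0.002], 0.55)]
top sharps []
top bottle [([0.69, 0.376, 0.006], 0.81)]
top filter_tray [([0.617, -0.41, 0.002], 0.89)]
side console [([0.557, -0.055, -0.003], 0.9)]
side interlock [([0.565, -0.049, 0.059], 0.57)]
side knob_left [([0.498, 0.014, 0.137], 0.51)]
side knob_middle [([0.517, -0.064, 0.143], 0.5), ([0.565, -0.05, 0.06], 0.44)]
side knob_right [([0.538, -0.146, 0.138], 0.43)]
side beaker [([0.42, 0.406, 0.002], 0.83)]
side sharps [([0.403, -0.392, 0.002], 0.56)]
side bottle [([0.69, 0.379, -0.003], 0.81)]
side filter_tray [([0.612, -0.411, -0.002], 0.57)]
1.0 [[-0.896, -0.445, 0.0], [-0.445, 0.896, -0.0], [-0.0, -0.0, -1.0]] [-0.59303895  0.46168719  0.5977246 ]
```

View pics/a.png

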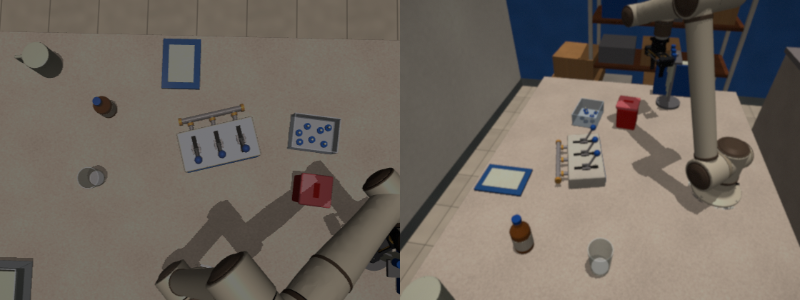

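The console's yaw is about 15°. The knob positions match the expected height (about 138 mm) and their 85 mm spacing, so I'll probe the right lever first.

```bash
cat > h.py <<'E'
from station import ctrl, kinematics, imaging
import numpy as np
a=0.262; c,s=np.cos(a),np.sin(a)
C=np.array([.5595,-.0545]); X=np.array([c,s]); Y=np.array([-s,c])
R=np.array([[-c,-s,0],[-s,c,0],[0,0,-1]]).T
P=lambda x,y,z: np.r_[C+x*X+y*Y,z]
def local(): return ((ctrl.current_tool_pos()[:2]-C)@X*1e3).round(1)
def fx(): return round(float(ctrl.current_ft_force()[:2]@X),1)
def probe(y):
    """True if thrown to a stop; False if blocked."""
    ctrl.line_to(P(-.092,y,.19),v=.25,orientation=R); ctrl.line_to(P(-.092,y,.13),v=.12); ctrl.wait(.1)
    f0=fx()
    hit=ctrl.line_to(P(-.044,y,.13),v=.02,contact_N=11)
    print(y,"probe hit",hit,"x",local(),"f",f0,fx(),"t",ctrl.current_time())
    if not hit:
        hit=ctrl.line_to(P(.032,y,.132),v=.03,contact_N=9)
        print("  throw hit",hit,"x",local(),"f",fx(),"t",ctrl.current_time())
        free=True
    else: free=False
    if free and local()<15: print("STOPPED EARLY"); return None
    ctrl.line_to(P(local()/1e3-.02,y,.132),v=.1)
    ctrl.line_to(P(local()/1e3,y,.19),v=.2)
    return free
E
python3 - <<'E'
from h import *
ctrl.set_gripper(0)
ctrl.move_pose(P(-.1,-.085,.25),R)
print(ctrl.current_time(), ctrl.current_tool_pos())
print(probe(-.085))
E
```

```text
4.175 [ 0.48486084 -0.16305286  0.24994444]
-0.085 probe hit True x -57.8 f -0.7 -1.7 t 7.0333
False
```

```bash
python3 - <<'E'
from h import *
r=probe(0); print(r)
if r is False: print(probe(.085))
im,_=imaging.camera("top"); print([(k,[(np.round(q["xyz"],3).tolist(),round(q["score"],2)) for q in imaging.place_of("top",k)[:1]]) for k in("knob_left","knob_middle","knob_right")])
E
```

```text
0 probe hit True x -57.6 f -0.5 -1.3 t 10.8
False
0.085 probe hit False x -43.9 f -0.1 -3.0 t 15.3833
  throw hit True x 24.3 f 0.2 t 17.575
True
[('knob_left', []), ('knob_middle', [([0.521, -0.065, 0.142], 0.53)]), ('knob_right', [([0.548, -0.143, 0.144], 0.61)])]
```

Left was free and reached its stop. Middle is next.

```bash
python3 - <<'E'
from h import *
r=probe(0); print(r)
if r is not None:
    print(probe(-.085))
    if r is False: print(probe(0))
ctrl.line_to(P(-.12,0,.25),v=.25)
import cv2
im,_=imaging.camera("top"); im2,_=imaging.camera("side")
cv2.imwrite("pics/b.png",np.hstack([cv2.resize(im[130:270,200:420],(440,280)),cv2.resize(im2[150:290,180:340],(320,280))]))
for cam in("top","side"):
  for k in("knob_left","knob_middle","knob_right"):
    print(cam,k,[(((np.array(q["xyz"][:2])-C)@X).round(3),np.round(q["xyz"],3).tolist(),round(q["score"],2)) for q in imaging.place_of(cam,k)[:1]])
print(ctrl.current_time())
E
```

```text
0 probe hit False x -44.2 f -0.5 -4.6 t 22.5083
  throw hit True x 23.8 f -0.4 t 24.7083
True
-0.085 probe hit False x -43.9 f 0.0 -3.3 t 29.4333
  throw hit True x 23.3 f -0.3 t 31.575
True
top knob_left [(np.float64(0.049), [0.585, 0.04, 0.137], 0.69)]
top knob_middle [(np.float64(0.046), [0.604, -0.044, 0.138], 0.49)]
top knob_right [(np.float64(0.047), [0.626, -0.124, 0.142], 0.52)]
side knob_left [(np.float64(0.05), [0.585, 0.04, 0.135], 0.65)]
side knob_middle [(np.float64(0.047), [0.606, -0.046, 0.14], 0.71)]
side knob_right [(np.float64(0.045), [0.625, -0.126, 0.138], 0.43)]
33.5417
```

View pics/b.png

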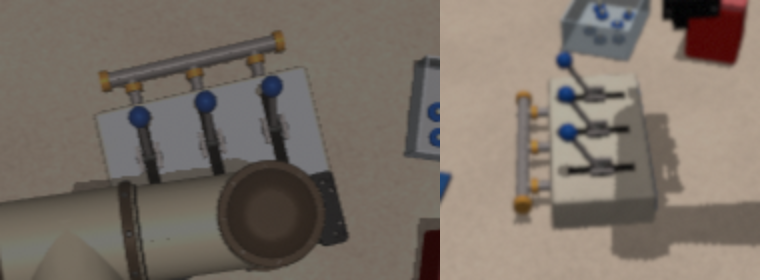

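The picture shows all three knobs, at about (140,117), (205,101) and (271,86), leaning back towards the pipes. They measure 45–50 mm behind the pivot, which is home, and the gripper is clear.

```bash
python3 -c "
from station import ctrl
print(ctrl.hand_in())"
```

```text
the job is handed in; nothing more can be done
None
```

All three levers are thrown to their back stops (order left, middle, right), the gripper is clear of everything, and the job is handed in at about 34 s of the 64 s allowed; no verdict came back.

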